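# Find the high point of a pump camshaft in V-blocks with a dial indicator

### The arm

A 7-joint arm with a two-finger parallel gripper is mounted at the origin on a cart in front of the work surface, level with it; the furniture and walls round the work are solid. World frame = base frame: x ahead of the robot, y to its left, z up, the work surface at z = 0. Lengths are in m, angles in rad, forces in N, time in s.
With the tool pointing down it reaches from about 0.35 to 0.9 m from the base axis. Payload 19.9 kg.
Tool frame: the origin (TCP) lies on the centre line of the jaws, within the pads' length; the fingertips stand 19 mm ahead of it and the grasp point (between the pads) is the TCP; z points along the fingers, y is the line along which they close (so a half turn about z gives the same grasp; the last joint's range is limited). The gripper opens to 85 mm and grips with 20 to 120 N. Pads are 22 mm wide; open, the fingers measure 114 mm over their backs; the gripper's body (76 mm by 85 mm) begins 54 mm behind the grasp point. The pads swing forward as they close: fully open they stand 13 mm farther back than shut.
Start: joints at [-1.351, 0.417, -0.01, 1.614, 0.005, 1.111, -0.053], TCP at [0.161, 0.604, 0.25] pointing down, gripper open.
Joint ranges: [-2.81, 2.81], [-0.39, 2.02], [-1.27, 1.25], [0.06, 2.57], [-1.19, 4.33], [0.19, 2], [-2.82, 2.82]. Speed limits (rad/s): [1.89, 1.89, 2.39, 2.39, 3.01, 3.01, 3.01].

### API

Orientations are given as a unit quaternion [x, y, z, w].
In Python, from cell import status, imaging, manip gives the robot as it stands.
- The arm moves only by the tool step_arm, never from a script. Its argument "plan" is text: rows parted by semicolons, each of 5 numbers parted by spaces: the shift along the tool's x, y, z scaled (see below), then the turn about the tool's z scaled (see below), then the opening, from 0 (shut) to 1 (fully open). A call has 1 to 20 rows; each row shifts and turns the commanded pose from where the row before left it, along the tool's axes as they then stand; what a row does not reach is not made up. The controller multiplies each number of a shift by 0.03 m and each number of a turn by 5 degrees. A row lasts 1/10 s, in which the tool goes at most 50 mm and 8.59 degrees, less where a joint would pass 70% of its speed; a pose out of reach is approached as far as the arm can. A call with a number of a shift or a turn outside -1 to 1 is refused whole. A call with a gripper value outside its range is refused whole. The fingers move at their own pace and stop on an object; "squeeze" is the grip in N (left out, the last holds). Time passes only in rows, so rows that do not move let the fingers close. It gives the time, the measured TCP pose, the force, the opening and the grip force at its end, in the units of the state.
- status.observe(): the state, without advancing time (a new reading comes with each control period).
- imaging.get_image(name): name is "side" or "top" or "wrist"; returns a dict with "pixels" (400x640x3 uint8, red, green, blue), "z_map" (400x640 float32, m along the optical axis (not along the pixel's ray), 0 where there is no reading), "fx", "fy", "cx", "cy" (pixels), "T" (4x4, takes a point from camera to world coordinates); the wrist camera has in their place "tool_from_camera" (4x4, takes a point from camera to tool coordinates, whose origin is the TCP and whose axes are the flange's). Camera axes: x right, y up, looking along -z (the intrinsics and any distortion apply to the point x, -y, -z); pixel columns grow to the right and rows downward; lengths in m; the calibration is good to about 2 mm. A picture is of the moment at which its call begins: read the wrist's pose just before it.
- manip.sign_off(): hands the job in; it is judged then, once.
The state is a dict: "time": time; "joints": joint angles; "dq": joint speeds; "joint_efforts": joint torques, N m; "eef_pos": TCP position; "tool_rot": TCP orientation; "ft_force": force on the tool from outside, world axes, zero at the start; "ft_torque": the same for the moment, N m; "finger_gap": finger opening in m; "grasp_force": force on a finger pad.
Only numpy, scipy, OpenCV 4.12 (cv2) and the standard library are available. Lean on these libraries where they do the work, as an engineer would, in place of code of your own. Each camera call takes 0.05 s, during which the arm holds its last target. There are 200 camera calls.

### The job

Lower the dial indicator until its sprung plunger rests on the cam and is pressed in about 4 mm, then turn the camshaft gently in its V-blocks (it has a star handle) until the plunger stands on the highest point of the cam (the needle is at its greatest swing), and let go. Never drive the plunger to the end of its stroke, keep the shaft down in its V-blocks, and leave the two dropper bottles and the dish alone.

Things in the scene. Friction and masses are not known exactly. Their poses are not given: they have to be found in the camera images.
- fixture: Fixed fixture: base plate 165x160x14 mm, two V-blocks (18 mm thick, at y = -45 and +75 mm, 86 mm high), round column (18 mm thick, 214 mm high, 80 mm from the middle along +x). Origin on the bench under the crossing of plunger and camshaft axis; z up, y along the camshaft to the star handle, x to the column. Turned up to 0.3 rad. Camshaft axis 75 mm above the origin.
- press_knob (a point): Centre of the flat top of the indicator's black round knob (25 mm thick, 26 mm high), straight above the plunger. Press it down (or pinch it and move it) to move the whole indicator along the column; nothing of the fixture stands higher near it than the column.
- indicator (a joint): How far the indicator has been moved down its column, m: 0 top, 0.055 lowest. A friction slide: 4 to 8 N push it down and it stays where it is left. The plunger's tip, when free, is 130 mm minus this value above the fixture's origin.
- plunger_tip (a point): Lowest point of the plunger's ball tip (ball 8 mm thick), under the dial. It comes down on the cam from above.
- plunger (a joint): How far the plunger is pressed into the indicator against its spring, m: 0 free, 0.016 the end of its stroke. About 0.6 N at first, 1.2 N at the end of the stroke.
- needle (a joint): Angle of the black needle on the white dial (60 mm wide, facing the robot), rad: 350 per metre that the plunger is pressed in; up at 0, clockwise seen from the robot as it goes in, 5.6 at the end of the stroke. Its reading is fine enough to find the high point.
- spindle_mid (a point): Middle of the loose steel camshaft (20 mm thick, 1 kg) on its axis, under the plunger; y along it. Its cam, 14 mm wide, has one rounded nose: outline 11.5 mm from the axis opposite the nose, 13.7 at 60 degrees from the nose, 15.5 at 30, 19.4 at 10, 20 at its tip. The nose starts at an unknown angle, 60 degrees or more from the top. Friction in the V-blocks keeps the shaft where it is left.
- star_handle (a point): Centre of the star handle on the shaft's axis, 122 mm from the middle along the fixture's y. Five arms 8 mm thick, 72 degrees apart, one along this frame's +z; each ends in a 13 mm ball centred 52 mm from the axis. The nose's angle to the arms is unknown. A fingertip let down beside the uppermost arm can push it to turn the shaft (about 1 to 4 N); it binds if pushed more than 40 degrees short of upright.
- dropper: Dropper bottle, bystander, 30 mm thick, 78 mm high, standing near the fixture; origin at the middle of its underside.
- dish: Petri dish, bystander, 62 mm wide, 13 mm high; origin at the middle of its underside.
- small_dropper: Smaller dropper bottle, bystander, 25 mm thick, 65 mm high, standing near the star handle; origin at the middle of its underside.

How it is judged:
On the way:
1. The indicator is lowered onto the cam, away from its high point: the plunger is pressed in between 1.5 and 10 mm by the camshaft (value of joint plunger between 0.0015 and 0.01 m and contact force between plunger and spindle above 0.3 N and z of plunger_tip in the frame of fixture below 0.091 m), for 0.2 s.
At the end, for the whole second after the job is handed in: The camshaft is at rest in both V-blocks (axis height within 1.5 mm, parallel within 0.03 rad) and the plunger rests on the cam's highest point: its tip is within 1.2 mm of the nose's full height (about 14 degrees either side), pressed in 3 to 15.5 mm (z of plunger_tip in the frame of fixture above 0.0938 m and value of joint plunger between 0.003 and 0.0155 m and contact force between plunger and spindle above 0.3 N and z of spindle_mid in the frame of fixture between 0.073 and 0.0765 m and angle between the y axis of spindle_mid and the y axis of fixture, either way round below 0.03 rad and angular speed of spindle below 0.05 rad/s); the robot touches nothing.
It fails at once if The plunger is driven to the end of its stroke or struck (more than 15 N on the camshaft) (value of joint plunger above 0.0158 m or contact force between plunger and spindle above 15 N).
It fails at once if The camshaft is lifted or pushed out of its V-blocks (its middle more than 6 mm from where it started) (distance of spindle_mid from where it was at the start of the episode above 0.006 m).
It fails at once if The camshaft is rammed into the V-blocks and indicator with more than 60 N (contact force between spindle and fixture above 60 N).
It fails at once if A bystander (either bottle or the dish) is moved more than 20 mm or knocked over (distance of any of dropper, dish, small_dropper from where it was at the start of the episode above 0.02 m or angle between any of dropper, small_dropper's own z axis and vertical above 0.5 rad).
It also fails if it takes over 64 s, if anything falls off the work surface, if the arm or the gripper's body presses on something with over 40 N, if the wrist force passes 120 N, or if a joint passes its speed limit or range.

## Working session

There is one attempt and no reset: what is moved stays moved. The work goes in short steps, Python scripts to look and compute and a tool call to move; the robot and the scene stay as the last step left them, time stands still between calls to the robot, and variables do not carry over. Pictures are saved under pics/ and viewed, at most 10 in all, crops included, and the job is handed in when it is done.

Besides the shell and the picture viewer there is one more tool, called after "Request:" by a JSON object that holds its "api" and its "payload". step_arm: Moves the arm, as the interface text tells. Shifts and turns lie within -1 to 1; 1 stands for 0.03 m of shift or 5 degrees of turn. Its arguments: {"type":"object","properties":{"plan":{"type":"string"},"squeeze":{"type":"number"}},"required":["plan"]}

```bash
mkdir -p pics
cat > h.py <<'E'
import numpy as np, cv2
from cell import status, imaging, manip
def grab(n,save=None):
    d=imaging.get_image(n)
    if save: cv2.imwrite('pics/'+save,cv2.cvtColor(d['pixels'],cv2.COLOR_RGB2BGR))
    return d
def pts(d,T=None):
    T=d['T'] if T is None else T
    z=d['z_map']; v,u=np.mgrid[:z.shape[0],:z.shape[1]]
    P=np.stack([(u-d['cx'])/d['fx']*z,-(v-d['cy'])/d['fy']*z,-z,np.ones_like(z)],-1)
    W=(P@np.array(T).T)[...,:3]; W[z==0]=np.nan
    return W
E
python3 - <<'E'
from h import *
s=status.observe(); print(s)
for n in ('side','top'):
    d=grab(n,n+'1.png'); np.savez(n+'1.npz',W=pts(d),px=d['pixels']); print(n,d['fx'],d['fy'],d['cx'],d['cy'],np.round(d['T'],3).tolist(),d.keys())
E
```

```text
{'time': 0.0, 'joints': array([-1.35146261,  0.41799382, -0.01031031,  1.61420433,  0.00474206,
        1.11066201, -0.05302377]), 'dq': array([-0.00067222, -0.00046509,  0.00106435,  0.00027173, -0.00036548,
        0.00210139,  0.00048247]), 'joint_efforts': array([-1.76180914e-03, -8.64439273e+01,  6.78070430e-01, -4.34916902e+01,
        1.90733420e-02,  7.42616190e-03,  1.19190665e-05]), 'eef_pos': array([0.16110904, 0.60353695, 0.24963516]), 'tool_rot': array([ 1.30042498e-01,  9.91508225e-01, -6.22218000e-04, -1.76348532e-05]), 'ft_force': array([0.12898366, 0.31880848, 0.40950333]), 'ft_torque': array([ 0.00770952, -0.04650381,  0.0328612 ]), 'grasp_force': 0.0, 'finger_gap': 0.08591639443204972}
side 452.3069830644306 452.3069830644306 314.79910202829296 197.96448613384973 [[-0.984, 0.107, -0.139, 0.409], [-0.175, -0.536, 0.826, 0.865], [0.014, 0.837, 0.547, 0.672], [0.0, 0.0, 0.0, 1.0]] dict_keys(['pixels', 'z_map', 'fx', 'fy', 'cx', 'cy', 'T'])
top 495.8704343526602 495.8704343526602 324.9235159697272 201.1669387323064 [[0.091, 0.966, -0.243, 0.293], [-0.996, 0.09, -0.017, 0.11], [0.006, 0.243, 0.97, 1.162], [0.0, 0.0, 0.0, 1.0]] dict_keys(['pixels', 'z_map', 'fx', 'fy', 'cx', 'cy', 'T'])
```

View pics/side1.png

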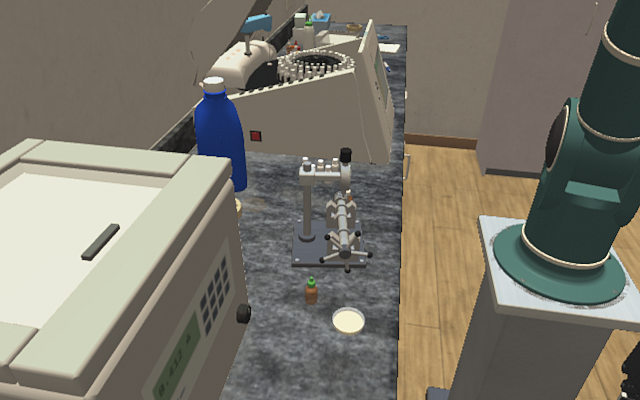

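View pics/top1.png

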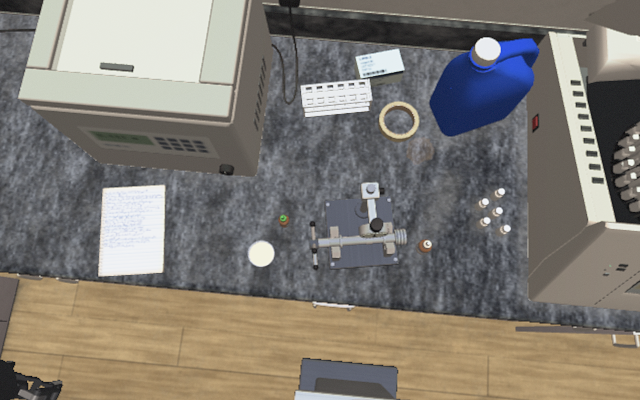

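Side view: the knob is at (345,155), the star handle hub near (345,250). Top view: knob (376,226), handle on the left at (315,245), small dropper (283,219), dish (261,253), dropper (425,245). Next I measure these with depth.

Run:
```python
import numpy as np
t=np.load('top1.npz'); s=np.load('side1.npz'); W=t['W']; S=s['W']
def q(W,u,v,r=2):
    return np.round(np.nanmedian(W[v-r:v+r+1,u-r:u+r+1].reshape(-1,3),0),3)
for n,u,v in [('knob',376,226),('coltop',370,188),('hub',315,245),('sdrop',283,219),('dish',261,253),('drop',425,245),('plateTL',330,206),('TR',389,200),('BL',334,265),('BR',395,262),('shaft',352,240),('shaftR',400,237)]: print(n,q(W,u,v,1))
for n,u,v in [('knob',345,152),('hub',344,251)]: print('side',n,q(S,u,v,1))
# knob: dark points above z 0.17
for nm,A,px in (('top',W,t['px']),('side',S,s['px'])):
    m=(px.max(-1)<60)&(A[...,2]>0.15)&(A[...,2]<0.3)&(A[...,0]>.3)&(A[...,0]<.7)&(abs(A[...,1])<.2)
    P=A[m]; print(nm,len(P),P.min(0),P.max(0), np.median(P[P[:,2]>P[:,2].max()-.005],0))
# all pts in the handle area with z>0.02, shaft fit
m=(W[...,2]>.05)&(W[...,2]<.15)&(W[...,0]>.4)&(W[...,0]<.6)&(W[...,1]>0.1)&(W[...,1]<.2)
v,u=np.where(m);
for a,b in zip(v[::6],u[::6]): print(a,b,np.round(W[a,b],3),t['px'][a,b])
```

```text
knob [0.483 0.026 0.247]
coltop [0.565 0.04  0.215]
hub [0.461 0.141 0.09 ]
sdrop [0.519 0.22  0.056]
dish [0.443 0.266 0.013]
drop [ 0.487 -0.102  0.067]
plateTL [0.57  0.117 0.015]
TR [ 0.597 -0.022  0.016]
BL [0.43  0.095 0.018]
BR [ 0.45  -0.045  0.015]
shaft [0.48  0.061 0.085]
shaftR [ 0.495 -0.042  0.094]
side knob [0.488 0.038 0.245]
side hub [0.467 0.156 0.083]
top 67 [0.4746996  0.01039711 0.18222651] [0.57604883 0.03744417 0.24944975] [0.4848163  0.02999922 0.24707686]
side 152 [0.47638829 0.02169079 0.21047407] [0.55928158 0.04501553 0.24848289] [0.4874057  0.03300646 0.24640606]
221 311 [0.508 0.154 0.117] [60 61 64]
223 309 [0.503 0.158 0.116] [89 91 95]
224 309 [0.501 0.157 0.118] [79 81 85]
225 309 [0.499 0.157 0.116] [86 88 92]
226 310 [0.498 0.155 0.113] [79 81 84]
227 311 [0.496 0.153 0.111] [127 120 116]
227 333 [0.507 0.105 0.078] [178 174 163]
228 330 [0.504 0.112 0.078] [163 160 154]
229 311 [0.492 0.152 0.108] [132 127 121]
229 332 [0.501 0.107 0.082] [175 171 162]
230 313 [0.491 0.148 0.106] [176 166 157]
230 334 [0.499 0.103 0.085] [174 166 158]
231 330 [0.4
[... 2308 characters left out ...]
[58 52 52]
251 311 [0.442 0.147 0.129] [83 86 88]
251 331 [0.453 0.105 0.076] [109 107 106]
252 314 [0.44  0.141 0.127] [30 28 30]
253 312 [0.438 0.145 0.123] [71 73 76]
254 313 [0.443 0.144 0.077] [137 138 131]
255 314 [0.441 0.142 0.076] [185 187 195]
256 315 [0.439 0.139 0.078] [181 189 197]
258 313 [0.435 0.143 0.072] [152 147 138]
259 314 [0.433 0.141 0.074] [177 177 181]
260 315 [0.431 0.138 0.075] [177 185 198]
262 313 [0.426 0.142 0.073] [128 124 122]
263 315 [0.425 0.138 0.07 ] [182 188 200]
265 313 [0.419 0.142 0.072] [77 77 80]
266 314 [0.417 0.139 0.076] [33 31 32]
267 314 [0.415 0.139 0.073] [39 37 38]
268 315 [0.413 0.137 0.074] [38 38 39]
269 316 [0.411 0.134 0.071] [39 38 39]
```

Run:
```python
import cv2
a=cv2.imread('pics/side1.png')[140:280,270:390]; b=cv2.imread('pics/top1.png')[170:280,270:440]
a=cv2.resize(a,None,fx=4,fy=4,interpolation=cv2.INTER_CUBIC)[:, :480]
b=cv2.resize(b,(320,207))
import numpy as np
c=np.zeros((560,800,3),np.uint8); c[:560,:480]=a; c[:207,480:800]=b
cv2.imwrite('pics/crop1.png',c)
```

```text
(no output)
```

View pics/crop1.png

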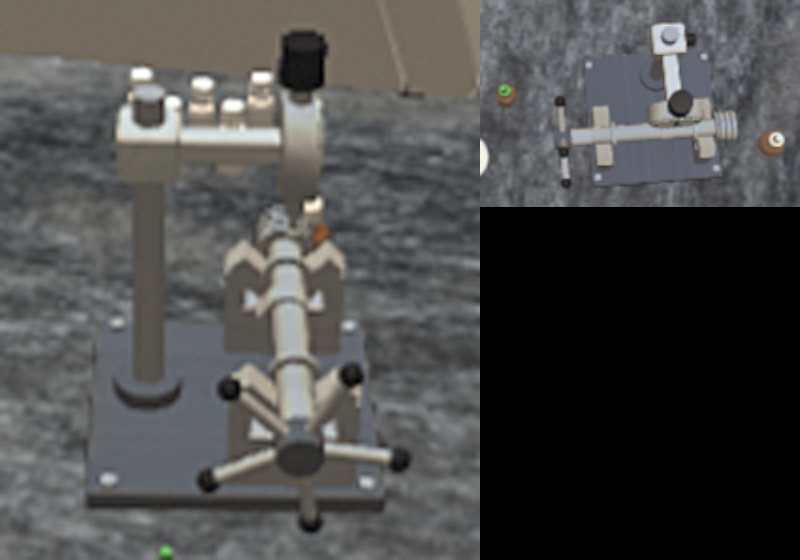

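The close-up shows two upper arms of the star: one leans about 42° toward +x, the other about -30°. Fixture origin is near (0.484, 0.029), yaw about 0.145 rad, and the knob top is at z = 0.247, all consistent with the given sizes. I'll move closer with the tool axes aligned to the fixture.

Request:
{"api": "step_arm", "payload": {"plan": "0 0 -1 -0.93 0; 0 0 -1 -0.93 0; 0 0 -1 -0.93 0; 0 0 0 -0.93 0; 0 0 0 -0.93 0; -0.47 -1 0 0 0; -0.47 -1 0 0 0; -0.47 -1 0 0 0; -0.47 -1 0 0 0; -0.47 -1 0 0 0; -0.47 -1 0 0 0; -0.47 -1 0 0 0; -0.47 -1 0 0 0; -0.47 -1 0 0 0; -0.47 -1 0 0 0; -0.47 -1 0 0 0", "squeeze": 20}}

```text
time: 1.7
eef_pos: [0.3628, 0.2984, 0.3402]
tool_rot: [-0.072, 0.997, -0.0, -0.0]
ft_force: [1.0, 0.5, 0.8]
finger_gap: 0.0001
grasp_force: 0.0
```

Request:
{"api": "step_arm", "payload": {"plan": "0.14 -1 0 0 0; 0.14 -1 0 0 0; 0.14 -1 0 0 0; 0.14 -1 0 0 0; 0.14 -1 0 0 0; 0.14 -1 0 0 0; 0.14 -1 0 0 0; 0.14 -1 0 0 0; 0.14 -1 0 0 0; 0 0 0 0 0; 0 0 0 0 0"}}

```text
time: 2.8
eef_pos: [0.3638, 0.027, 0.3403]
tool_rot: [-0.072, 0.997, 0.0, 0.0]
ft_force: [-0.4, 0.2, -0.2]
finger_gap: -0.0003
grasp_force: 0.0
```

Run:
```python
from h import *
s=status.observe(); print(s['time'],s['eef_pos'],s['tool_rot'],s['ft_force'],s['finger_gap'])
d=grab('wrist','w1.png'); print(d['fx'],d['cx'],d['cy'],np.round(d['tool_from_camera'],3).tolist())
```

```text
2.8 [0.36377732 0.02698998 0.34029131] [-7.19797525e-02  9.97406084e-01  1.38786001e-04  1.50871035e-05] [-0.44287853  0.16591133 -0.1788874 ] -0.0002912762951017425
295.6800921639086 316.8838850539259 199.50290241048836 [[-0.0, 0.957, 0.289, 0.074], [1.0, 0.0, 0.0, -0.001], [0.0, 0.289, -0.957, -0.122], [0.0, 0.0, 0.0, 1.0]]
```

View pics/w1.png

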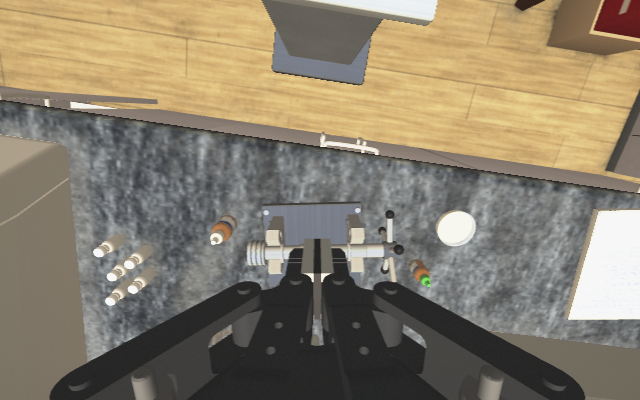

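The wrist view shows the gripper hiding the indicator in this pose. The camera tilts forward, so I'll need a quarter turn to read the dial. First I press the knob, going over it and coming down slowly.

Request:
{"api": "step_arm", "payload": {"plan": "-1 -0.12 0.5 0 0; -1 -0.12 0.5 0 0; -1 -0.12 0.5 0 0; -1 -0.12 0.5 0 0; 0 0 0 0 0; 0 0 0.1 0 0; 0 0 0.1 0 0; 0 0 0.1 0 0; 0 0 0 0 0"}}

```text
time: 3.75
eef_pos: [0.4843, 0.0304, 0.2714]
tool_rot: [-0.073, 0.997, 0.0, 0.0]
ft_force: [-0.2, -0.9, 0.7]
finger_gap: -0.0001
grasp_force: 0.0
```

Request:
{"api": "step_arm", "payload": {"plan": "0 0 0.1 0 0; 0 0 0.1 0 0; 0 0 0.1 0 0; 0 0 0.1 0 0; 0 0 0 0 0"}}

```text
time: 4.25
eef_pos: [0.4847, 0.0302, 0.2589]
tool_rot: [-0.072, 0.997, -0.0, -0.0]
ft_force: [-0.3, 0.9, 0.2]
finger_gap: -0.0002
grasp_force: 0.0
```

Request:
{"api": "step_arm", "payload": {"plan": "0 0 0.1 0 0; 0 0 0.1 0 0; 0 0 0.1 0 0"}}

```text
time: 4.55
eef_pos: [0.4848, 0.0302, 0.2501]
tool_rot: [-0.072, 0.997, -0.0, 0.0]
ft_force: [-0.2, -0.7, 5.0]
finger_gap: 0.0
grasp_force: 2.3
```

Run:
```python
from h import *
s=status.observe(); print(s['time'],s['eef_pos'],s['ft_force'])
d=grab('side'); A=pts(d); px=d['pixels']
m=(px.max(-1)<60)&(A[...,2]>0.15)&(A[...,2]<0.3)&(A[...,0]>.46)&(A[...,0]<.51)&(abs(A[...,1])<.1)
P=A[m]; print(len(P),P.min(0),P.max(0))
c=cv2.cvtColor(px[100:200,290:390],cv2.COLOR_RGB2BGR); cv2.imwrite('pics/c2.png',cv2.resize(c,None,fx=5,fy=5,interpolation=cv2.INTER_CUBIC))
```

```text
4.55 [0.48479312 0.03016931 0.25013045] [-0.17120264 -0.68246697  5.00026882]
290 [0.46791033 0.02708248 0.20370258] [0.49850354 0.0790377  0.29998521]
```

View pics/c2.png

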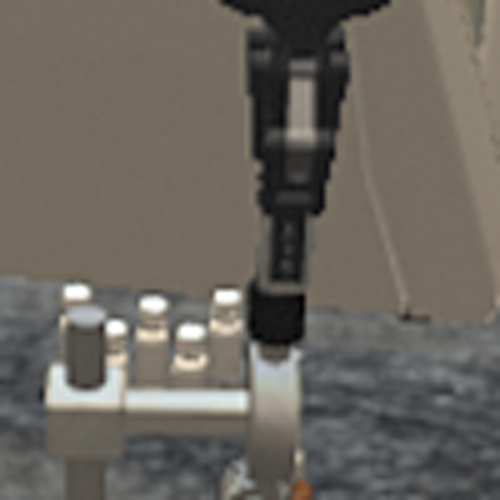

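The fingertips are on the knob, pushing at 5 N. I compare the slide arm's height before and now to get the travel.

```bash
cat >> h.py <<'E'
def armz(A,px):
    # top of bright slide arm between column and dial: columns 322..332
    out=[]
    for u in range(320,334):
        c=A[150:215,u]; b=px[150:215,u].min(-1)>165
        k=b&(c[:,0]>.49)&(c[:,0]<.56)&(c[:,1]>0)&(c[:,1]<.08)&(c[:,2]>.12)
        if k.any(): out.append(np.r_[np.median(c[k],0),150+np.where(k)[0].mean()])
    return np.round(np.median(out,0),4),len(out)
E
python3 - <<'E'
from h import *
s=np.load('side1.npz'); print(armz(s['W'],s['px']))
d=grab('side'); print(armz(pts(d),d['pixels']))
E
```

```text
(array([5.246e-01, 3.700e-02, 1.894e-01, 1.735e+02]), 14)
(array([5.246e-01, 3.600e-02, 1.737e-01, 1.795e+02]), 14)
```

Request:
{"api": "step_arm", "payload": {"plan": "0 0 0.1 0 0; 0 0 0.1 0 0; 0 0 0.1 0 0; 0 0 0.1 0 0; 0 0 0.1 0 0; 0 0 0.1 0 0; 0 0 0.1 0 0; 0 0 0.05 0 0; 0 0 0 0 0"}}

```text
time: 5.55
eef_pos: [0.4846, 0.0302, 0.2275]
tool_rot: [-0.072, 0.997, -0.0, -0.0]
ft_force: [-0.2, 0.4, -0.5]
finger_gap: 0.0002
grasp_force: 0.0
```

Run:
```python
from h import *
print(status.observe()['ft_force'],status.observe()['eef_pos']);d=grab('side'); print(armz(pts(d),d['pixels']))
```

```text
[-0.19181995  0.3672551  -0.52040264] [0.48460685 0.03019447 0.22748907]
(array([5.238e-01, 3.650e-02, 1.515e-01, 1.885e+02]), 14)
```

Request:
{"api": "step_arm", "payload": {"plan": "0 0 0.05 0 0; 0 0 0.05 0 0; 0 0 0.05 0 0; 0 0 0.05 0 0; 0 0 0.05 0 0; 0 0 0.03 0 0; 0 0 0 0 0; 0 0 0 0 0; 0 0 0 0 0"}}

```text
time: 6.5
eef_pos: [0.4847, 0.0302, 0.2193]
tool_rot: [-0.072, 0.997, -0.0, -0.0]
ft_force: [-0.1, -0.1, 0.1]
finger_gap: -0.0001
grasp_force: 0.0
```

Run:
```python
from h import *
print(status.observe()['ft_force'],status.observe()['eef_pos']);d=grab('side'); print(armz(pts(d),d['pixels']))
```

```text
[-0.13442617 -0.11658179  0.10916799] [0.48471079 0.03021122 0.21933313]
(array([5.236e-01, 3.650e-02, 1.433e-01, 1.915e+02]), 14)
```

Indicator travel is about 46 mm, so the plunger should be in about 4 mm. Now I back off and turn the tool +90° so the wrist camera looks at the dial from the robot's side.

Request:
{"api": "step_arm", "payload": {"plan": "0 0 -0.5 0 0; 0.93 -0.16 -0.5 0 0; 0.93 -0.16 0 0 0; 0.93 -0.16 0 0 0; 0.93 -0.16 0 1 0; 0.93 -0.16 0 1 0; 0 0 0 1 0; 0 0 0 1 0; 0 0 0 1 0; 0 0 0 1 0; 0 0 0 1 0; 0 0 0 1 0; 0 0 0 1 0; 0 0 0 1 0; 0 0 0.5 1 0; 0 0 0.5 1 0; 0 0 0.5 1 0; 0 0 0.5 1 0; 0 0 0.5 1 0; 0 0 0 1 0"}}

```text
time: 8.55
eef_pos: [0.3487, -0.0115, 0.1731]
tool_rot: [0.587, 0.809, -0.001, -0.001]
ft_force: [-0.4, 0.7, -0.1]
finger_gap: -0.0004
grasp_force: 0.0
```

Request:
{"api": "step_arm", "payload": {"plan": "0 0 0 1 0; 0 0 0 1 0; 0 0 0 0 0"}}

```text
time: 8.85
eef_pos: [0.3495, -0.0114, 0.1744]
tool_rot: [0.655, 0.756, 0.0, 0.0]
ft_force: [-0.0, 0.2, 0.4]
finger_gap: 0.0001
grasp_force: 0.0
```

Run:
```python
from h import *
s=status.observe(); print(s['time'],s['eef_pos'],s['tool_rot'],s['joints'])
d=grab('wrist','w2.png')
```

```text
8.85 [ 0.34953886 -0.01135756  0.17443895] [6.54683954e-01 7.55902716e-01 8.84742614e-06 6.52019712e-05] [-0.51863198  0.01192912  0.47025551  2.33203462 -0.00743562  0.79883096
  0.10004839]
```

View pics/w2.png

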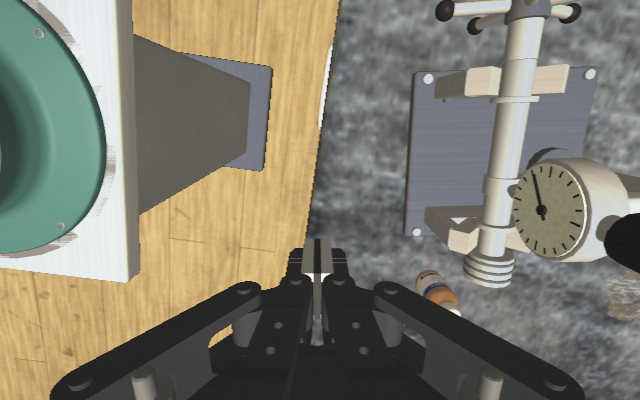

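The wrist view shows the dial well: hub near (541,210), needle toward (533,173), star handle at the top. I compute the needle angle in 3D and zoom in to make sure which end is the pointer.

```bash
cat >> h.py <<'E'
from scipy.spatial.transform import Rotation as R
TH=0.145
XF=np.array([np.cos(TH),np.sin(TH),0]); YF=np.array([-np.sin(TH),np.cos(TH),0]); ZF=np.array([0,0,1.])
O=np.array([0.484,0.029,0])
def wristT(d,s):
    T=np.eye(4); T[:3,:3]=R.from_quat(s['tool_rot']).as_matrix(); T[:3,3]=s['eef_pos']
    return T@np.array(d['tool_from_camera'])
def rectdial(d,s,name=None,n=400):
    """face-on view of the dial as the robot sees it: right=-y_f, up=z"""
    T=wristT(d,s); W=pts(d,T); F=(W-O)@np.c_[XF,YF,ZF]; px=d['pixels']
    m=(F[...,0]<-0.002)&(F[...,0]>-.05)&(abs(F[...,1])<.04)&(F[...,2]>.1)&(F[...,2]<.2)&(px.min(-1)>130)
    P=F[m]; xf=np.median(P[:,0]); P=P[abs(P[:,0]-xf)<.004]; lo,hi=np.percentile(P,2,0),np.percentile(P,98,0)
    c=(lo+hi)/2; print('dial x',xf,'centre',c,'size',hi-lo)
    h=.036; a,b=np.meshgrid(np.linspace(h,-h,n),np.linspace(h,-h,n))  # cols: y from +h (left) to -h
    Q=O+xf*XF+(c[1]+a)[...,None]*YF+(c[2]+b)[...,None]*ZF
    C=(Q-T[:3,3])@T[:3,:3]
    u=d['cx']+d['fx']*C[...,0]/-C[...,2]; v=d['cy']-d['fy']*C[...,1]/-C[...,2]
    r=cv2.remap(px,u.astype('f4'),v.astype('f4'),cv2.INTER_CUBIC)
    if name: cv2.imwrite('pics/'+name,cv2.cvtColor(r,cv2.COLOR_RGB2BGR))
    return r
E
python3 - <<'E'
from h import *
s=status.observe(); d=grab('wrist'); rectdial(d,s,'dial1.png')
np.savez('w2.npz',W=pts(d,wristT(d,s)),px=d['pixels'])
E
```

```text
dial x -0.005285725223038322 centre [-0.00545651 -0.00197361  0.15542725] size [0.00654955 0.04815724 0.01756685]
```

View pics/dial1.png

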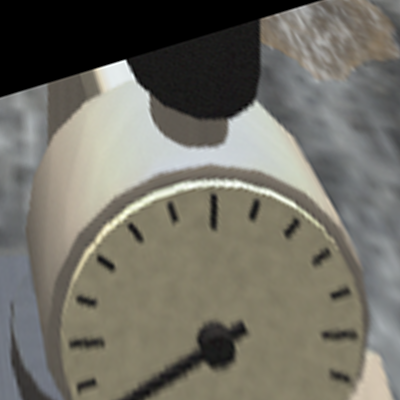

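The needle seems to point lower-left, about 240°, which is more than expected. I fit the dial plane properly and re-measure the needle, the arm angles and the knob height.

Run:
```python
from h import *
z=np.load('w2.npz'); F=(z['W']-O)@np.c_[XF,YF,ZF]; px=z['px']
for u,v in [(541,210),(533,175),(560,200),(555,225),(530,195),(525,215),(575,210),(549,168),(552,253),(513,205),(630,240),(600,200),(500,180),(491,215)]: print(u,v,np.round(F[v,u],4),px[v,u])
# handle balls: dark pts near handle
m=(F[...,1]>.1)&(F[...,1]<.15)&(np.hypot(F[...,0],F[...,2]-.075)<.065)
P=F[m&(px.max(-1)<75)]; a=np.degrees(np.arctan2(P[:,0],P[:,2]-.075)); r=np.hypot(P[:,0],P[:,2]-.075)
k=r>.04; print(np.histogram(a[k],bins=np.arange(-180,181,10))[0]); 
d=grab('side'); A=(pts(d)-O)@np.c_[XF,YF,ZF]; p=d['pixels']
m=(A[...,1]>.09)&(A[...,1]<.16)&(np.hypot(A[...,0],A[...,2]-.075)<.07)&(A[...,2]>.03)
P=A[m&(p.max(-1)<75)]; a=np.degrees(np.arctan2(P[:,0],P[:,2]-.075)); r=np.hypot(P[:,0],P[:,2]-.075); k=r>.04
print([(lo,int(((a>=lo)&(a<lo+10)&k).sum())) for lo in range(-180,180,10) if ((a>=lo)&(a<lo+10)&k).any()])
m=(A[...,0]>-.02)&(A[...,0]<.02)&(abs(A[...,1])<.03)&(A[...,2]>.15); print('knob top',np.sort(A[m][:,2])[-5:], armz(pts(d),p))
```

```text
541 210 [-0.011  -0.0022  0.1363] [26 23 23]
533 175 [-0.0097  0.0153  0.1226] [28 27 28]
560 200 [-0.0089  0.0063  0.1449] [136 130 107]
555 225 [-0.0086 -0.0079  0.1454] [123 117  98]
530 195 [-0.0078  0.0024  0.1212] [132 127 105]
525 215 [-0.0085 -0.0106  0.1216] [131 125 103]
575 210 [-0.0084  0.004   0.1547] [92 88 75]
549 168 [-0.0091  0.0215  0.1328] [131 126 104]
552 253 [-0.0081 -0.0238  0.1474] [131 126 105]
513 205 [-0.0083 -0.0081  0.1087] [129 126 110]
630 240 [-0.009   0.0007  0.1838] [26 23 24]
600 200 [-0.0029  0.0111  0.1604] [205 210 196]
500 180 [-0.004   0.0031  0.0833] [206 205 185]
491 215 [-0.0033 -0.0259  0.0791] [191 187 169]
[ 16 132   0   0   0   0   0   6 323   0   0   0   0   0   0   0   0   0
   0   0   0   0   0   0   0   0   0   0   0 175  16   0   0   0   0   0]
[(-180, 1), (-110, 3), (-100, 22), (-40, 2), (-30, 26), (-20, 1), (30, 3), (40, 26), (50, 2), (100, 4), (110, 17)]
knob top [0.20215562 0.20232078 0.20235313 0.20243628 0.2025163 ] (array([5.235e-01, 3.660e-02, 1.433e-01, 1.915e+02]), 14)
```

Run:
```python
from h import *
z=np.load('w2.npz'); F=(z['W']-O)@np.c_[XF,YF,ZF]; px=z['px']
for y0 in (-.02,-.01,-.005,0,.003,.006,.012,.03):
    m=(abs(F[...,1]-y0)<.0015)&(abs(F[...,0])<.03)&(F[...,2]>.05)&(F[...,2]<.1)
    P=F[m]; r=np.hypot(P[:,0],P[:,2]-.075)*1e3; a=np.degrees(np.arctan2(P[:,0],P[:,2]-.075)); o=np.argsort(a)
    print(y0,[(int(a[i]),round(r[i],1)) for i in o[::max(1,len(o)//14)]])
c=px[150:270,460:640]; c=cv2.resize(c,None,fx=4.4,fy=4.4,interpolation=cv2.INTER_CUBIC); cv2.imwrite('pics/c3.png',cv2.cvtColor(c,cv2.COLOR_RGB2BGR))
```

```text
-0.02 [(-142, np.float64(8.6)), (-95, np.float64(7.2)), (-73, np.float64(7.2)), (-57, np.float64(7.0)), (-47, np.float64(5.8)), (-34, np.float64(7.3)), (-26, np.float64(8.5)), (-15, np.float64(6.4)), (-4, np.float64(7.5)), (4, np.float64(8.4)), (13, np.float64(9.1)), (22, np.float64(8.8)), (33, np.float64(10.0)), (45, np.float64(10.2))]
-0.01 [(-137, np.float64(10.9)), (-100, np.float64(8.7)), (-84, np.float64(9.1)), (-76, np.float64(9.3)), (-60, np.float64(9.1)), (-53, np.float64(8.6)), (-45, np.float64(6.3)), (-37, np.float64(8.9)), (-29, np.float64(9.5)), (-22, np.float64(10.3)), (-13, np.float64(9.6)), (-7, np.float64(9.9)), (0, np.float64(8.2)), (5, np.float64(9.3)), (12, np.float64(12.3)), (17, np.float64(9.3))]
-0.005 [(-129, np.float64(10.5)), (-104, np.float64(9.6)), (-89, np.float64(8.5)), (-73, np.float64(8.9)), (-63, np.float64(9.0)), (-53, np.float64(9.5)), (-42, np.float64(9.2)), (-33, np.float64(10.0)), (-26, np.float64(9.4)), (-17, np.float64(8.5)), (-10, np.float64(9.9)), (-8, np.float64(10.9)), (-7, np.float64(22.1)), (-5, np.float64(22.3)), (-4, np.float64(17.6)), 
[... 1211 characters left out ...]
at64(7.8)), (-86, np.float64(6.9)), (-70, np.float64(7.9)), (-57, np.float64(7.8)), (-47, np.float64(6.2)), (-37, np.float64(9.6)), (-29, np.float64(7.6)), (-19, np.float64(6.7)), (-8, np.float64(8.6)), (1, np.float64(7.1)), (10, np.float64(8.5)), (20, np.float64(7.5)), (28, np.float64(8.1)), (38, np.float64(9.8)), (57, np.float64(10.2))]
0.03 [(-128, np.float64(9.1)), (-94, np.float64(7.9)), (-86, np.float64(7.8)), (-69, np.float64(7.6)), (-55, np.float64(9.0)), (-47, np.float64(7.5)), (-36, np.float64(7.6)), (-29, np.float64(8.2)), (-21, np.float64(7.9)), (-11, np.float64(8.4)), (0, np.float64(8.9)), (9, np.float64(7.5)), (18, np.float64(9.5)), (31, np.float64(9.9)), (46, np.float64(9.6))]
```

View pics/c3.png

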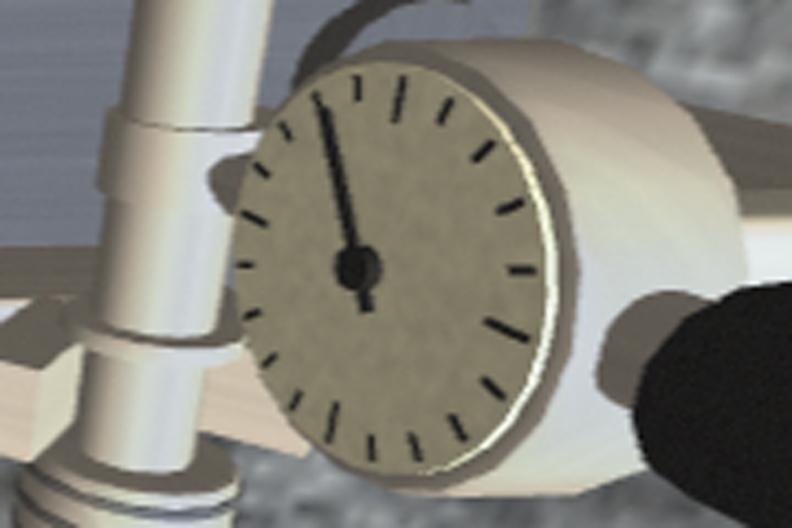

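The cam looks round (about 11.5 mm) on its near side, so the nose is on the far side or below. The needle at about 232° reads 4.05 rad, or about 11.6 mm pressed. That means the slide probably started about 8.5 mm down, so it is now too deep for the nose. I'll pinch the knob, lift about 8 mm and re-read.

Request:
{"api": "step_arm", "payload": {"plan": "0 0 -1 0 0.6; 0 0 -1 0 0.6; 0.14 0.93 -0.9 0 0.6; 0.14 0.93 0 0 0.6; 0.14 0.93 0 0 0.6; 0.14 0.93 0 0 0.6; 0.14 0.93 0 0 0.6; 0 0 0 0 0.6; 0 0 0 0 0.6"}}

```text
time: 9.9
eef_pos: [0.4844, 0.0295, 0.261]
tool_rot: [0.653, 0.757, -0.001, -0.0]
ft_force: [-0.3, -0.2, -0.7]
finger_gap: 0.0515
grasp_force: 0.0
```

Request:
{"api": "step_arm", "payload": {"plan": "0 0 0.7 0 0.6; 0 0 0.7 0 0.6; 0 0 0.4 0 0.6; 0 0 0.2 0 0.6; 0 0 0 0 0.6"}}

```text
time: 10.4
eef_pos: [0.4842, 0.0294, 0.2013]
tool_rot: [0.654, 0.757, -0.0, -0.0]
ft_force: [0.7, -0.4, 0.6]
finger_gap: 0.0511
grasp_force: 0.0
```

Request:
{"api": "step_arm", "payload": {"plan": "0 0 0 0 0; 0 0 0 0 0; 0 0 0 0 0; 0 0 0 0 0; 0 0 0 0 0", "squeeze": 30}}

```text
time: 10.9
eef_pos: [0.4868, 0.0299, 0.2029]
tool_rot: [0.654, 0.757, 0.002, 0.002]
ft_force: [13.9, 1.8, -3.0]
finger_gap: 0.0234
grasp_force: 33.0
```

Request:
{"api": "step_arm", "payload": {"plan": "0 0 -0.06 0 0; 0 0 -0.06 0 0; 0 0 -0.06 0 0; 0 0 -0.06 0 0; 0 0 -0.03 0 0; 0 0 0 0 0; 0 0 0 0 0"}}

```text
time: 11.6
eef_pos: [0.4868, 0.0299, 0.2109]
tool_rot: [0.654, 0.757, 0.002, 0.002]
ft_force: [15.7, 1.8, -6.9]
finger_gap: 0.0237
grasp_force: 32.6
```

Run:
```python
from h import *
d=grab('side'); print(armz(pts(d),d['pixels']))
```

```text
(array([5.238e-01, 3.590e-02, 1.512e-01, 1.885e+02]), 14)
```

Request:
{"api": "step_arm", "payload": {"plan": "0 0 0 0 0.6; 0 0 0 0 0.6; 0 0 -0.8 0 0.6; 0 0 -0.8 0 0.6; -0.14 -0.93 0 0 0; -0.14 -0.93 0 0 0; -0.14 -0.93 0 0 0; -0.14 -0.93 0.9 0 0; -0.14 -0.93 0.9 0 0; 0 0 0.9 0 0; 0 0 0 0 0; 0 0 0 0 0"}}

```text
time: 12.85
eef_pos: [0.3499, -0.0113, 0.1772]
tool_rot: [0.654, 0.756, -0.0, 0.0]
ft_force: [0.6, 0.2, 0.1]
finger_gap: 0.0002
grasp_force: 0.0
```

```bash
cat >> h.py <<'E'
def needle(n=None):
    s=status.observe(); d=grab('wrist',n); W=pts(d,wristT(d,s)); F=(W-O)@np.c_[XF,YF,ZF]; px=d['pixels']
    face=(px.max(-1)<150)&(F[...,0]<-.004)&(F[...,0]>-.016)&(abs(F[...,1])<.03)&(F[...,2]>.095)&(F[...,2]<.19)
    k=((px.max(-1)<60)&face).astype('u1'); k[:,:]*=1
    # drop the knob: keep components; hub+needle = component with hub (largest whose spread <50 mm and z below knob)
    nl,L,st,c=cv2.connectedComponentsWithStats(k,connectivity=8)
    for i in np.argsort(-st[1:,4])[:3]+1:
        P=F[L==i]; q=P[:,1:].mean(0); 
        # principal direction, image moments in dial plane
        X=P[:,1:]; hub=np.median(X,0); u,sv,vt=np.linalg.svd(X-q); t=(X-q)@vt[0]
        far=X[np.argmax(abs(X-q)@np.ones(2))] ; a=vt[0]*(1 if t.max()>-t.min() else -1)
        # clockwise from up seen from robot: right=-y, up=z
        ang=np.degrees(np.arctan2(-a[0],a[1]))%360
        print('comp',st[i][:5],'mid',np.round(q,4),'cw deg',round(ang,1),'mm',round(np.radians(ang)/.35,2),'span',round(np.ptp(t),4))
    return d
E
python3 - <<'E'
from h import *
print(status.observe()['eef_pos'],status.observe()['time']); needle('w3.png')
E
```

```text
[ 0.34992108 -0.01134852  0.17724294] 12.85
comp [615 221  25  52 770] mid [-0.0018  0.1859] cw deg 82.9 mm 4.13 span 0.0213
comp [543 203  10  49 201] mid [-0.0082  0.1442] cw deg 77.5 mm 3.86 span 0.0272
comp [579 226  10   6  20] mid [-0.003   0.1653] cw deg 176.9 mm 8.82 span 0.007
```

The needle now reads 77° (3.9 mm pressed), which confirms the offset. At the nose that gives about 12 mm, which is safe. The depth hints put the nose on the far, lower side, so I'll turn the top toward -x. I let the shut fingertip down between the two upper arms and push the -27° arm a little first.

Request:
{"api": "step_arm", "payload": {"plan": "0 0 -0.8 0 0; 0 0 -0.7 0 0; 0.95 0.96 0 0 0; 0.95 0.96 0 0 0; 0.95 0.96 0 0 0; 0.95 0.96 0 0 0; 0.95 0.96 0 0 0; 0 0 0 0 0; 0 0 0 0 0"}}

```text
time: 13.8
eef_pos: [0.4719, 0.1511, 0.2223]
tool_rot: [0.654, 0.757, 0.0, 0.0]
ft_force: [0.4, -1.3, -0.4]
finger_gap: 0.0
grasp_force: 0.0
```

```bash
cat >> h.py <<'E'
def arms():
    d=grab('side'); A=(pts(d)-O)@np.c_[XF,YF,ZF]; p=d['pixels']
    r=np.hypot(A[...,0],A[...,2]-.075); m=(A[...,1]>.09)&(A[...,1]<.16)&(r<.066)&(r>.04)&(p.max(-1)<75)
    P=A[m]; a=np.degrees(np.arctan2(P[:,0],P[:,2]-.075))
    w=np.exp(1j*np.radians(a*5)).mean(); return 'arms mod72: %.1f conf %.2f n %d'%(np.degrees(np.angle(w))/5%72,abs(w),len(P))
def rel():
    s=status.observe(); F=(s['eef_pos']-O)@np.c_[XF,YF,ZF]; print('t',s['time'],'tcp in fixture',np.round(F,4),'f',np.round(s['ft_force'],1))
E
python3 - <<'E'
from h import *
rel(); print(arms())
E
```

```text
t 13.8 tcp in fixture [0.0057 0.1225 0.2223] f [ 0.4 -1.3 -0.4]
arms mod72: 45.1 conf 0.93 n 125
```

Request:
{"api": "step_arm", "payload": {"plan": "0 0 0.9 0 0; 0 0 0.9 0 0; 0 0 0.7 0 0; 0 0 0.4 0 0; 0 0 0.25 0 0; 0 0 0 0 0"}}

```text
time: 14.45
eef_pos: [0.4713, 0.1502, 0.127]
tool_rot: [0.654, 0.756, -0.0, -0.0]
ft_force: [0.3, 0.6, 1.3]
finger_gap: 0.0001
grasp_force: 0.0
```

Request:
{"api": "step_arm", "payload": {"plan": "0 -0.1 0 0 0; 0 -0.1 0 0 0; 0 -0.08 0 0 0; 0 -0.08 0 0 0; 0 -0.08 0 0 0; 0 -0.08 0 0 0; 0 -0.08 0 0 0; 0 -0.08 0 0 0; 0 -0.08 0 0 0; 0 -0.08 0 0 0; 0 0 0 0 0"}}

```text
time: 15.55
eef_pos: [0.4461, 0.1468, 0.127]
tool_rot: [0.654, 0.756, -0.0, -0.0]
ft_force: [0.1, -0.0, -0.1]
finger_gap: 0.0003
grasp_force: 0.2
```

Run:
```python
from h import *
rel(); print(arms())
```

```text
t 15.55 tcp in fixture [-0.0205  0.122   0.127 ] f [ 0.1 -0.  -0.1]
arms mod72: 31.2 conf 0.39 n 209
```

Request:
{"api": "step_arm", "payload": {"plan": "0 0.1 -0.7 0 0; 0 0 -0.9 0 0; 0 0 -0.5 0 0; 0 0.7 0 0 0; 0 0.7 0 0 0; 0 0.6 0 0 0; 0 0 0 0 0; 0 0 0 0 0"}}

```text
time: 16.4
eef_pos: [0.5084, 0.1557, 0.1896]
tool_rot: [0.654, 0.756, -0.001, -0.0]
ft_force: [0.5, 0.1, 0.4]
finger_gap: -0.0001
grasp_force: 0.0
```

Run:
```python
from h import *
rel(); print(arms())
```

```text
t 16.4 tcp in fixture [0.0424 0.1218 0.1896] f [0.5 0.1 0.4]
arms mod72: 25.9 conf 0.92 n 131
```

Request:
{"api": "step_arm", "payload": {"plan": "0 0 0.9 0 0; 0 0 0.7 0 0; 0 0 0.35 0 0; 0 0 0.15 0 0; 0 0 0 0 0; 0 -0.1 0 0 0; 0 -0.1 0 0 0; 0 -0.1 0 0 0; 0 -0.1 0 0 0; 0 -0.1 0 0 0; 0 -0.1 0 0 0; 0 -0.1 0 0 0; 0 -0.1 0 0 0; 0 -0.1 0 0 0; 0 -0.1 0 0 0; 0 -0.1 0 0 0; 0 -0.1 0 0 0"}}

```text
time: 18.15
eef_pos: [0.4728, 0.1506, 0.1269]
tool_rot: [0.654, 0.756, -0.0, -0.0]
ft_force: [1.9, 1.1, -1.4]
finger_gap: 0.0
grasp_force: 0.6
```

Request:
{"api": "step_arm", "payload": {"plan": "0 -0.1 0 0 0; 0 -0.1 0 0 0; 0 -0.1 0 0 0; 0 -0.1 0 0 0; 0 -0.1 0 0 0; 0 -0.1 0 0 0; 0 -0.1 0 0 0; 0 -0.1 0 0 0; 0 -0.1 0 0 0; 0 0 0 0 0; 0 0.1 -0.8 0 0; 0 0 -0.9 0 0; 0 0 -0.9 0 0; 0 0 0 0 0"}}

```text
time: 19.55
eef_pos: [0.4505, 0.1477, 0.2078]
tool_rot: [0.654, 0.756, 0.002, 0.001]
ft_force: [0.8, 0.7, 0.2]
finger_gap: -0.0001
grasp_force: 0.0
```

Run:
```python
from h import *
rel(); print(arms())
```

```text
t 19.55 tcp in fixture [-0.016   0.1223  0.2078] f [0.8 0.7 0.2]
arms mod72: 25.8 conf 0.93 n 126
```

Request:
{"api": "step_arm", "payload": {"plan": "-0.95 -0.82 0 0 0; -0.95 -0.82 0 0 0; -0.95 -0.82 0 0 0; -0.95 -0.82 0.2 0 0; -0.95 -0.82 0.8 0 0; 0 0 0 0 0; 0 0 0 0 0"}}

```text
time: 20.3
eef_pos: [0.3476, -0.0118, 0.1744]
tool_rot: [0.654, 0.756, -0.001, -0.0]
ft_force: [0.1, 0.4, 0.7]
finger_gap: 0.0002
grasp_force: 0.0
```

Run:
```python
from h import *
rel(); needle()
```

```text
t 20.3 tcp in fixture [-0.1408 -0.0207  0.1744] f [0.1 0.4 0.7]
comp [627 229  13  41 377] mid [-0.0039  0.1846] cw deg 81.4 mm 4.06 span 0.0175
comp [527 200  38  20 187] mid [-0.0027  0.1379] cw deg 182.0 mm 9.07 span 0.0302
comp [589 227  10   6  21] mid [-0.003  0.165] cw deg 179.1 mm 8.93 span 0.0057
```

The needle is at 182° (9.1 mm), so it is rising; the nose is probably about 20° further on. I'll push the next arm (at +26°) about 20° more.

Request:
{"api": "step_arm", "payload": {"plan": "0 0 -0.8 0 0; 0 0.1 -0.7 0 0; 0.79 1 0 0 0; 0.79 1 0 0 0; 0.79 1 0 0 0; 0.79 1 0 0 0; 0.79 1 0 0 0; 0.8 1 0 0 0; 0 0 0 0 0; 0 0 0 0 0"}}

```text
time: 21.35
eef_pos: [0.5089, 0.1571, 0.2193]
tool_rot: [0.653, 0.757, -0.001, -0.0]
ft_force: [0.4, -0.9, 0.9]
finger_gap: 0.0
grasp_force: 0.0
```

Run:
```python
from h import *
rel()
```

```text
t 21.35 tcp in fixture [0.0431 0.1232 0.2193] f [ 0.4 -0.9  0.9]
```

Down 92 mm, then push 23 mm toward -x, back off and lift.

Request:
{"api": "step_arm", "payload": {"plan": "0 0 0.9 0 0; 0 0 0.9 0 0; 0 0 0.7 0 0; 0 0 0.4 0 0; 0 0 0.17 0 0; 0 0 0 0 0; 0 -0.1 0 0 0; 0 -0.1 0 0 0; 0 -0.1 0 0 0; 0 -0.1 0 0 0; 0 -0.1 0 0 0; 0 -0.1 0 0 0; 0 -0.1 0 0 0; 0 -0.06 0 0 0; 0 0 0 0 0; 0 0.2 0 0 0; 0 0.2 -0.6 0 0; 0 0 -0.9 0 0; 0 0 -0.9 0 0; 0 0 -0.6 0 0"}}

```text
time: 23.35
eef_pos: [0.4988, 0.1544, 0.2195]
tool_rot: [0.654, 0.756, 0.0, 0.0]
ft_force: [-0.0, -0.4, 0.5]
finger_gap: -0.0003
grasp_force: 0.0
```

Request:
{"api": "step_arm", "payload": {"plan": "-0.79 -1 0 0 0; -0.79 -1 0 0 0; -0.79 -1 0 0 0; -0.79 -1 0 0 0; -0.79 -1 0.7 0 0; -0.8 -1 0.8 0 0; 0 0 0 0 0; 0 0 0 0 0"}}

```text
time: 24.15
eef_pos: [0.3407, -0.0129, 0.173]
tool_rot: [0.655, 0.756, -0.0, -0.0]
ft_force: [-0.7, 0.7, 0.7]
finger_gap: 0.0
grasp_force: 0.0
```

Run:
```python
from h import *
rel(); print(arms()); needle()
```

```text
t 24.15 tcp in fixture [-0.1478 -0.0208  0.173 ] f [-0.7  0.7  0.7]
arms mod72: 71.0 conf 0.93 n 125
comp [547 181  28  45 214] mid [0.0004 0.1386] cw deg 216.5 mm 10.8 span 0.0311
comp [603 229  11   6  23] mid [-0.0032  0.1651] cw deg 357.5 mm 17.83 span 0.0063
comp [577 170   4  11  14] mid [0.0194 0.1428] cw deg 265.0 mm 13.22 span 0.0053
```

Needle is at 216° (10.8 mm) with the shaft 27° further. These readings straddle the nose, which is now about 8° past the top. I'll push the upright arm back toward +x by about 8° from its other side.

Request:
{"api": "step_arm", "payload": {"plan": "0 0 -0.8 0 0; 0 0 -0.7 0 0; 0.95 0.78 0 0 0; 0.95 0.78 0 0 0; 0.95 0.78 0 0 0; 0.95 0.78 0 0 0; 0.96 0.78 0 0 0; 0 0 0 0 0; 0 0 0 0 0"}}

```text
time: 25.15
eef_pos: [0.4362, 0.1466, 0.2178]
tool_rot: [0.653, 0.757, -0.0, 0.0]
ft_force: [-0.1, -0.5, -0.1]
finger_gap: -0.0
grasp_force: 0.0
```

Run:
```python
from h import *
rel()
```

```text
t 25.15 tcp in fixture [-0.0304  0.1233  0.2178] f [-0.1 -0.5 -0.1]
```

Request:
{"api": "step_arm", "payload": {"plan": "0 0 0.9 0 0; 0 0 0.9 0 0; 0 0 0.7 0 0; 0 0 0.4 0 0; 0 0 0.12 0 0; 0 0 0 0 0; 0 0.08 0 0 0; 0 0.08 0 0 0; 0 0.08 0 0 0; 0 0.08 0 0 0; 0 0.08 0 0 0; 0 0.08 0 0 0; 0 0.03 0 0 0; 0 0 0 0 0; 0 -0.2 0 0 0; 0 -0.2 -0.6 0 0; 0 0 -0.9 0 0; 0 0 -0.9 0 0; 0 0 -0.6 0 0"}}

```text
time: 27.05
eef_pos: [0.4389, 0.146, 0.2189]
tool_rot: [0.654, 0.756, 0.001, 0.0]
ft_force: [-0.5, 1.2, 0.2]
finger_gap: -0.0002
grasp_force: 0.0
```

Request:
{"api": "step_arm", "payload": {"plan": "-0.95 -0.7 0 0 0; -0.95 -0.7 0 0 0; -0.95 -0.7 0 0 0; -0.95 -0.7 0.2 0 0; -0.95 -0.7 0.6 0 0; 0 0 0.7 0 0; 0 0 0 0 0; 0 0 0 0 0"}}

```text
time: 27.85
eef_pos: [0.3557, -0.0099, 0.1727]
tool_rot: [0.654, 0.757, -0.0, -0.0]
ft_force: [0.1, 0.1, -0.3]
finger_gap: 0.0002
grasp_force: 0.0
```

Run:
```python
from h import *
rel(); print(arms()); needle()
```

```text
t 27.85 tcp in fixture [-0.1326 -0.0199  0.1727] f [ 0.1  0.1 -0.3]
arms mod72: 4.4 conf 0.93 n 122
comp [609 226  31  52 864] mid [-0.001   0.1861] cw deg 86.6 mm 4.32 span 0.0211
comp [527 183  20  45 196] mid [0.0005 0.1396] cw deg 224.5 mm 11.2 span 0.0273
comp [573 231  10   6  22] mid [-0.003   0.1654] cw deg 358.3 mm 17.87 span 0.0057
```

The needle rose to 224.5° (11.2 mm). The three readings fit a peak about 3° away (less than 0.1 mm), well inside the tolerance, and the robot is clear. I'm handing in.

```bash
python3 -c "
from cell import manip
print(manip.sign_off())"
```

```text
the job is handed in; nothing more can be done
None
```

I handed the job in at about 28 s: the plunger rests on the cam's nose, pressed in about 11.2 mm and within about 3° of the high point, and the robot touches nothing; the result was not shown.

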